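Set the coffee grinder to the marked grind and lock it

ROBOT

A 7-joint arm with a two-finger parallel gripper is mounted at the origin on the work surface. World frame = base frame: x ahead of the robot, y to its left, z up, the work surface at z = 0. Lengths are in m, angles in rad, forces in N, time in s.
With the tool pointing down it reaches from about 0.425 to 0.95 m from the base axis. Payload 4.7 kg.
Tool frame: the origin (TCP) lies midway between the tips of the shut fingers; the grasp point (between the pads) lies 19 mm behind it; z points along the fingers, y is the line along which they close (so a half turn about z gives the same grasp; the last joint's range is limited). The gripper opens to 87 mm and grips with 3 to 60 N. Pads are 19 mm wide; open, the fingers measure 117 mm over their backs; the gripper's body (75 mm by 190 mm) begins 51 mm behind the grasp point.
Start: joints at [-1.144, 0.469, -0.049, 1.532, 0.024, 1.141, -0.082], TCP at [0.297, 0.606, 0.223] pointing down, gripper open.
Joint ranges: [-2.59, 2.59], [-0.33, 1.99], [-1.39, 1.29], [0.1, 2.45], [-1.04, 4.18], [0.21, 1.99], [-2.66, 2.66]. Speed limits (rad/s): [2.57, 2.57, 3.14, 3.14, 3.14, 3.14, 3.14].

INTERFACE

Orientations are given as a 3x3 rotation matrix whose columns are the frame's x, y, z axes.
In Python, from bench import arm gives the robot as it stands.
- The arm moves only by the tool drive_tool, never from a script. Its argument "targets" is a list of rows, each a list of 3 entries, a list of its own where there are three numbers: the shift along the tool's x, y, z in m, then the turn, a rotation vector about the tool's x, y, z in degrees, then the closure, from 0 (fully open) to 1 (shut). In form: [[[tx, ty, tz], [ax, ay, az], jaw], ...]. A call has 1 to 12 rows; each row shifts and turns the commanded pose from where the row before left it, along the tool's axes as they then stand; what a row does not reach is not made up. A row lasts 1/12 s, in which the tool goes at most 41.7 mm and 7.16 degrees, less where a joint would pass 70% of its speed; a pose out of reach is approached as far as the arm can. A call with a gripper value outside its range is refused whole. The fingers move at their own pace and stop on an object; the grip force is fixed at half the most. Time passes only in rows, so rows that do not move let the fingers close. It gives the time, the measured TCP pose, the force, the opening and the grip force at its end, in the units of the state.
- arm.state(): the state, without advancing time (a new reading comes with each control period).
- arm.get_image(name): name is "scene" or "side" or "wrist"; returns the picture (400x640x3 uint8, red, green, blue); there is no depth.
- arm.calibration(name): a dict with "fovy" (degrees; the focal length in pixels is half the picture's height over the tangent of half this angle, whatever the lens; pixels are square), "cx", "cy" (the principal point, pixels), "extrinsics" (4x4, takes a point from camera to world coordinates). Camera axes: x right, y down, z forward; pixel columns grow to the right and rows downward; lengths in m; the calibration is good to about 2 mm. The wrist camera is an equidistant fisheye: a pixel r from the principal point sees the ray r / f radians off the axis. A picture is of the moment at which its call begins: read the wrist's pose just before it. calibration takes no time and is no camera call; for the wrist camera it gives the pose at the moment of the call.
- arm.close_job(): hands the job in; it is judged then, once.
The state is a dict: "t": time; "joint_positions": joint angles; "qd": joint speeds; "joint_torque": joint torques, N m; "tcp_pos": TCP position; "tcp_rot": TCP orientation; "wrist_force": force on the tool from outside, world axes, zero at the start; "ft_torque": the same for the moment, N m; "opening": opening from 0.0 (shut) to 1.0 (fully open); "grasp_force": force on a finger pad.
Only numpy, scipy, OpenCV 4.12 (cv2) and the standard library are available. Lean on these libraries where they do the work, as an engineer would, in place of code of your own. Each camera call takes 0.05 s, during which the arm holds its last target. There are 200 camera calls.

TASK

Turn the black grind knob on top of the coffee grinder clockwise until its white line points at the red tab on the scale. Then, without disturbing that setting, turn the brass lock ring below the knob clockwise until it is firmly hand-tight, neither left loose nor forced. Leave the red tab, the cup on the grinder and the other things where they are.

Things in the scene. Friction and masses are not known exactly. Their poses are not given: they have to be found in the camera images.
- grinder: Off-white coffee grinder without hopper, 230 x 130 mm on plan, flat top (deck) 225 mm above the counter; fixed. Origin: centre of its underside; x points to its back, -x to its front (spout, fork). Knob, ring and scale share the vertical axis at x = -50 mm, y = 0. On the deck lie only the scale plate (98 mm wide, 1.6 mm high, 30 divisions of 12 degrees), the red tab and, at the back, a cup.
- knob: Round knurled black knob, 38 mm diameter, grip from 31 to 57 mm above the deck. Origin on its axis at deck height; its x axis points along the white line on its top, from the axis to the rim. At the start it must turn clockwise (seen from above) by 0.7 to 2.2 rad to the red tab; good within half a division, 0.1 rad.
- knob_top (a point): Centre of the knob's top face, 57 mm above the deck. The knob turns with about 0.08 N m while the lock ring is loose and stays where it is left; it has about 3 rad of travel. It keeps its height. The tight ring locks it by friction, with about 0.5 N m.
- marker: Red tab, 13 x 5 x 3.5 mm, on the scale's rim, 41 to 54 mm from the axis, its top 5 mm above the deck. Origin on the knob's axis at deck height; its x axis points from the axis to the tab: the direction to give the white line. It can be pushed round if bumped.
- marker_tip (a point): Middle of the red tab's top, 47.5 mm from the knob's axis.
- ring: Knurled brass lock ring round the knob's stem, 60 mm diameter, from 4.5 to 25.5 mm above the deck, 5 mm of air between it and the knob above. Origin on its axis at deck height; x axis to a red dot on its top. Grip its outside from above, fingers astride the knob. Clockwise (from above) tightens; it takes one or more strokes.
- ring_top (a point): Centre of the ring's top face, 25.5 mm above the deck. The ring starts loose and runs at 0.06 N m for 0.5 to 2.1 rad until it meets its washer, at an unmarked angle, each time another; there the torque steps to 0.4 N m, then rises by 2.4 N m per rad. Hand-tight, turned slowly or in steps of 0.05 rad, is 0.75 to 1.0 N m about its axis; under 0.65 is loose, over 1.2 forced. It keeps its tightness.
- washer: Keyed wave-spring washer, 47 mm diameter, hidden inside the lock ring, which presses it on the knob's flange; it cannot turn. Origin on the axis at deck height. It bears on the knob with about 15 N at 0.65 N m of tightening, 50 N at 0.85 N m, 115 N at 1.2 N m.
- cup: White espresso cup without handle, 62 mm wide, 55 mm high, loose on the back of the grinder's deck, its centre 105 to 120 mm behind the knob's axis. Origin: centre of its underside.
- bean_jar: Brown jar with a wooden lid, 84 mm diameter, 140 mm high, on the counter at the grinder's left (+y). Origin: centre of its underside.
- tamper: Steel coffee tamper, foot 58 mm diameter, 90 mm high, on the counter at the grinder's right (-y). Origin: centre of its underside.
- jug: Steel milk jug with a handle, 76 mm diameter, 95 mm high, on the counter at the grinder's right (-y) near its back. Origin: centre of its underside.

How it is judged:
By the outcome, as a careful person would: the job done as asked, in the order asked, and still so for the second after the job is handed in, with the robot touching nothing.
It also fails if it takes over 72 s, if anything falls off the work surface, if the arm or the gripper's body presses on something with over 40 N, if the wrist force passes 120 N, or if a joint passes its speed limit or range.

## Working session

There is one attempt and no reset: what is moved stays moved. The work goes in short steps, Python scripts to look and compute and a tool call to move; the robot and the scene stay as the last step left them, time stands still between calls to the robot, and variables do not carry over. Pictures are saved under pics/ and viewed, at most 10 in all, crops included, and the job is handed in when it is done.

Besides the shell and the picture viewer there is one more tool, called after "Request:" by a JSON object that holds its "name" and its "arguments", one argument or row to a line. drive_tool: Moves the arm, as the interface text tells. Its arguments: {"type":"object","properties":{"targets":{"type":"array"}},"required":["targets"]}

```bash
ls; mkdir -p pics
python3 - <<'E'
from bench import arm
import cv2
for n in ("scene","side"):
    cv2.imwrite(f"pics/{n}0.png",arm.get_image(n)[:,:,::-1])
    c=arm.calibration(n);print(n,c)
s=arm.state();print(s)
E
```

```text
pics
scene {'fovy': 49.9999324746139, 'cx': 313.81088643064857, 'cy': 198.904041044083, 'extrinsics': array([[-0.76798578,  0.41652225, -0.4865255 ,  1.03438047],
       [ 0.64030033,  0.51664682, -0.56841142,  0.59014024],
       [ 0.01460585, -0.74805432, -0.66347675,  0.77806403],
       [ 0.        ,  0.        ,  0.        ,  1.        ]])}
side {'fovy': 53.331043035098574, 'cx': 322.1518014048419, 'cy': 200.36834966950389, 'extrinsics': array([[ 0.97248093, -0.15922085,  0.17008694,  0.44713746],
       [-0.2323159 , -0.71787997,  0.65626037, -0.47553322],
       [ 0.01761168, -0.67771459, -0.73511412,  0.76984579],
       [ 0.        ,  0.        ,  0.        ,  1.        ]])}
{'t': 0.1, 'joint_positions': array([-1.14388877,  0.46940732, -0.04860842,  1.53354386,  0.02413802,
        1.1409935 , -0.08230997]), 'qd': array([-6.38081030e-05, -1.40952349e-03, -1.03950433e-03, -2.80249961e-03,
       -1.62940949e-04, -3.17249519e-04,  1.14543432e-03]), 'joint_torque': array([ 1.24619353e-03, -5.09171677e+01, -8.07598885e-02, -2.36828130e+01,
       -6.14473550e-02,  3.44639970e-02,  6.25274220e-05]), 'tcp_pos': array([0.29688593, 0.60562184, 0.22158601]), 'tcp_rot': array([[-8.97926238e-01,  4.40145415e-01, -6.96712215e-04],
       [ 4.40145958e-01,  8.97924777e-01, -1.62170203e-03],
       [-8.81895523e-05, -1.76282387e-03, -9.99998442e-01]]), 'wrist_force': array([-0.33987926, -0.01343304,  0.01897464]), 'ft_torque': array([-0.02300274, -0.00202078, -0.02163467]), 'grasp_force': 0.0, 'opening': 1.0004936172702525}
```

View pics/scene0.png

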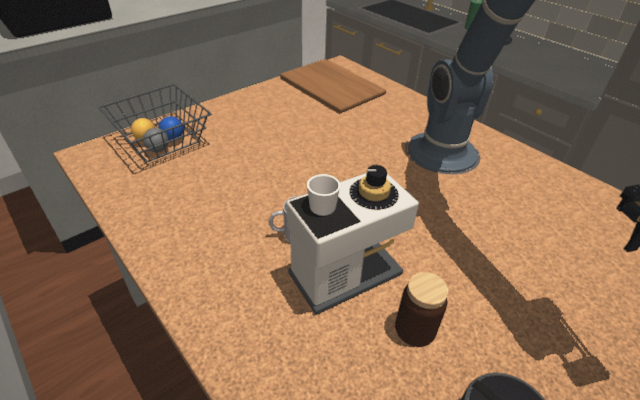

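View pics/side0.png

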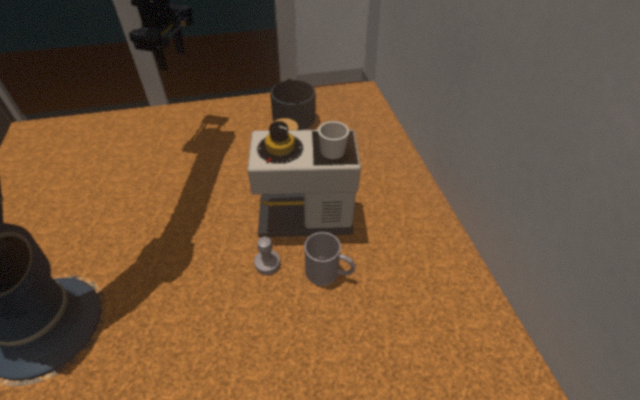

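The scene view shows the knob's top at about (375,170), ring (376,188) and cup (323,190). The side view shows the knob's top at about (279,129), the cup (333,140) and the red tab near (268,160).

```bash
cat > h.py <<'E'
import numpy as np, cv2
from bench import arm
def ray(n,u,v,c=None):
    c=c or arm.calibration(n); f=200/np.tan(np.radians(c["fovy"]/2)); E=c["extrinsics"]
    x,y=u-c["cx"],v-c["cy"]
    if n=="wrist":
        r=np.hypot(x,y); th=r/f; s=np.sin(th)/max(r,1e-9); d=np.array([x*s,y*s,np.cos(th)])
    else: d=np.array([x/f,y/f,1.])
    return E[:3,3],E[:3,:3]@d
def at(n,u,v,z,c=None):
    o,d=ray(n,u,v,c); return o+d*(z-o[2])/d[2]
def pix(n,p,c=None):
    c=c or arm.calibration(n); f=200/np.tan(np.radians(c["fovy"]/2)); E=c["extrinsics"]
    q=E[:3,:3].T@(np.asarray(p)-E[:3,3])
    if n=="wrist":
        r=np.hypot(q[0],q[1]); k=f*np.arctan2(r,q[2])/max(r,1e-9)
    else: k=f/q[2]
    return np.array([c["cx"]+q[0]*k,c["cy"]+q[1]*k])
E
python3 - <<'E'
from h import *
np.set_printoptions(precision=4,suppress=True)
print("knob",at("scene",375,171,.282),at("side",279,129,.282))
print("cup rim",at("scene",323,183,.28),at("side",334,131,.28))
print("deck corners scene",[at("scene",u,v,.225)[:2] for u,v in((417,204),(320,243),(288,206))])
print("side",[at("side",u,v,.225)[:2] for u,v in((250,168),(357,169),(356,133),(253,131))])
print("tab",at("side",268,160,.23))
c=arm.calibration("wrist");s=arm.state()
print("wristcam",c["fovy"],c["cx"],c["cy"]);print(np.linalg.inv(np.vstack([np.c_[s["tcp_rot"],s["tcp_pos"]],[0,0,0,1]]))@c["extrinsics"])
for n,b in(("scene",(330,150,430,220)),("side",(240,110,320,180))):
    im=arm.get_image(n)[b[1]:b[3],b[0]:b[2]]
    cv2.imwrite(f"pics/c_{n}.png",cv2.resize(im[:,:,::-1],None,fx=7,fy=7,interpolation=cv2.INTER_CUBIC))
E
```

```text
knob [0.5298 0.1767 0.282 ] [0.521  0.1665 0.282 ]
cup rim [0.628  0.1403 0.28  ] [0.6273 0.1397 0.28  ]
deck corners scene [array([0.4834, 0.2526]), array([0.6946, 0.212 ]), array([0.6802, 0.1011])]
side [array([0.4526, 0.1279]), array([0.6616, 0.0792]), array([0.6933, 0.1916]), array([0.4726, 0.2464])]
tab [0.4907 0.1384 0.23  ]
wristcam 65.70646984690485 316.69533974580366 203.57500116716187
[[-0.     -0.9524 -0.3048  0.0834]
 [ 1.      0.0001 -0.0005  0.    ]
 [ 0.0005 -0.3048  0.9524 -0.1611]
 [ 0.      0.      0.      1.    ]]
```

Request:
{"name": "drive_tool", "arguments": {
  "targets": [
    [[0,0,-0.04],[0,0,0],0],
    [[0,0,-0.04],[0,0,0],0],
    [[0,0,-0.04],[0,0,0],0],
    [[0,0,-0.04],[0,0,0],0]
  ]
}}

```text
t: 0.53
tcp_pos: [0.2969, 0.6057, 0.3842]
tcp_rot: [[-0.898, 0.44, -0.0], [0.44, 0.898, -0.001], [0.0, -0.001, -1.0]]
wrist_force: [-0.1, 1.1, -1.0]
opening: 0.999
grasp_force: 0.0
```

Request:
{"name": "drive_tool", "arguments": {
  "targets": [
    [[-0.033,-0.0245,0],[0,0,0],0],
    [[-0.033,-0.0245,0],[0,0,0],0],
    [[-0.033,-0.0245,0],[0,0,0],0],
    [[-0.033,-0.0245,0],[0,0,0],0],
    [[-0.033,-0.0245,0],[0,0,0],0],
    [[-0.033,-0.0245,0],[0,0,0],0],
    [[-0.033,-0.0245,0],[0,0,0],0],
    [[-0.033,-0.0245,0],[0,0,0],0],
    [[-0.033,-0.0245,0],[0,0,0],0],
    [[-0.033,-0.0245,0],[0,0,0],0],
    [[-0.033,-0.0245,0],[0,0,0],0],
    [[-0.033,-0.0245,0],[0,0,0],0]
  ]
}}

```text
t: 1.53
tcp_pos: [0.5236, 0.1658, 0.3827]
tcp_rot: [[-0.898, 0.44, 0.0], [0.44, 0.898, 0.0], [-0.0, 0.0, -1.0]]
wrist_force: [0.2, -0.4, -0.4]
opening: 0.999
grasp_force: 0.0
```

Request:
{"name": "drive_tool", "arguments": {
  "targets": [
    [[0,0,0],[0,0,0],0],
    [[0,0,0],[0,0,0],0]
  ]
}}

```text
t: 1.7
tcp_pos: [0.5242, 0.1648, 0.3825]
tcp_rot: [[-0.895, 0.446, 0.0], [0.446, 0.895, -0.0], [-0.0, -0.0, -1.0]]
wrist_force: [-0.6, 0.7, -0.1]
opening: 1.0
grasp_force: 0.0
```

Run:
```python
from h import *
np.set_printoptions(precision=4,suppress=True)
s=arm.state();print(s["t"],s["tcp_pos"],s["joint_positions"],s["tcp_rot"])
cv2.imwrite("pics/w1.png",arm.get_image("wrist")[:,:,::-1])
print(pix("wrist",[.523,.168,.282]))
```

```text
1.7 [0.5242 0.1648 0.3825] [-0.5701  0.1574  0.2212  1.6076 -0.0347  1.3806  0.7636] [[-0.8951  0.4459  0.0001]
 [ 0.4459  0.8951 -0.0003]
 [-0.0002 -0.0002 -1.    ]]
[317.2792 202.8144]
```

View pics/w1.png

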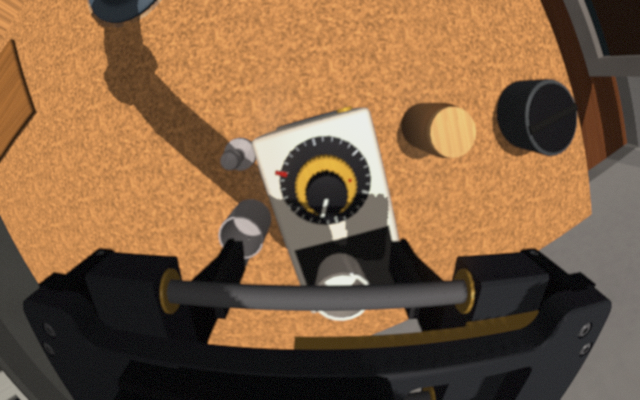

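The wrist view shows the knob's top near (326,190), its white line running down to about (323,215), the red tab near (282,174), the ring around (326,180) and the cup at (342,288). I'll measure with segmentation and a zoomed crop.

Run:
```python
from h import *
np.set_printoptions(precision=4,suppress=True)
im=cv2.imread("pics/w1.png")
h=cv2.cvtColor(im,cv2.COLOR_BGR2HSV).astype(int)
b=np.zeros(im.shape[:2],bool); b[130:230,270:380]=1
red=b&((h[...,0]<6)|(h[...,0]>172))&(h[...,1]>150)&(h[...,2]>70)
n,l,st,ce=cv2.connectedComponentsWithStats(red.astype(np.uint8)); print(st[1:],ce[1:])
gold=b&(h[...,0]>12)&(h[...,0]<32)&(h[...,1]>130)&(h[...,2]>80)
ys,xs=np.nonzero(gold); print("gold bbox",xs.min(),xs.max(),ys.min(),ys.max(),len(xs))
cv2.imwrite("pics/w1c.png",cv2.resize(im[125:235,265:385],None,fx=5,fy=5,interpolation=cv2.INTER_CUBIC))
```

```text
[[276 172  12   5  40]] [[282.2   173.675]]
gold bbox 270 379 130 229 1639
```

View pics/w1c.png

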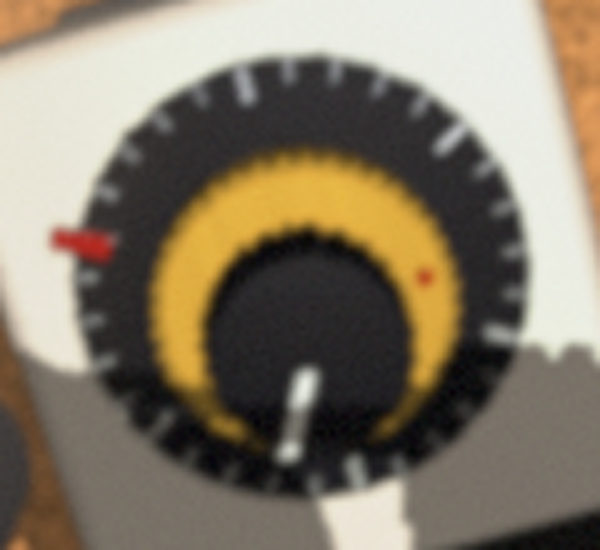

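```bash
cat >> h.py <<'E'
def wrap(a): return (a+np.pi)%(2*np.pi)-np.pi
E
python3 - <<'E'
from h import *
np.set_printoptions(precision=4,suppress=True)
c=arm.calibration("wrist")
P=lambda X,Y,z: at("wrist",265+X/5,125+Y/5,z,c)
# plate edge points (crop)
e=[(78,276),(527,270),(300,56),(305,497),(130,130),(470,130)]
q=np.array([P(*p,.2266)[:2] for p in e])
f=lambda p: np.hypot(*(q-p[:2]).T)-p[2]
from scipy.optimize import least_squares
r=least_squares(f,[.52,.17,.05]);print("plate",r.x,r.fun*1e3)
ring=[(152,300),(462,300),(305,152),(190,190),(425,195)]
q=np.array([P(*p,.2505)[:2] for p in ring]);r2=least_squares(f,[.52,.17,.03]);print("ring",r2.x,r2.fun*1e3)
kn=[(207,330),(412,335),(308,230),(240,260),(380,262)]
q=np.array([P(*p,.282)[:2] for p in kn]);r3=least_squares(f,[.52,.17,.02]);print("knob",r3.x,r3.fun*1e3)
ax=(r.x[:2]+r2.x[:2])/2
t=P(83,246,.230)[:2]; a=P(310,372,.282)[:2]; b=P(288,455,.282)[:2]
print("tab r",np.hypot(*(t-ax)),"line r",np.hypot(*(a-r3.x[:2])),np.hypot(*(b-r3.x[:2])))
A=lambda v: np.arctan2(v[1],v[0])
print("tab ang",A(t-ax),"line ang",A(b-a),A(b-r3.x[:2]),"cw turn",wrap(A(b-a)-A(t-ax)))
# deck edges for yaw
d=P(425,277,.2505)[:2];print("dot ang",A(d-ax))
print("tool y ang",A(arm.state()["tcp_rot"][:2,1]))
E
```

```text
plate [0.5217 0.1783 0.0479] [-0.5817 -0.088   0.0654  0.2649  0.5092 -0.1699]
ring [0.5198 0.1795 0.0306] [-0.3976 -0.0693 -1.0494  1.007   0.5092]
knob [0.5174 0.1801 0.0179] [-0.002   0.1433  0.3866 -0.166  -0.3619]
tab r 0.04643745984393906 line r 0.00724885524317794 0.023118213730588807
tab ang -2.199177735958542 line ang -0.6963136032235021 -0.6144293454719464 cw turn 1.5028641327350396
dot ang 1.372026800838485
tool y ang 1.1132151482059853
```

Request:
{"name": "drive_tool", "arguments": {
  "targets": [
    [[0.0046,0.0053,0.02],[0,0,0],0],
    [[0.0046,0.0054,0.02],[0,0,0],0],
    [[0,0,0.03],[0,0,0],0],
    [[0,0,0.012],[0,0,0],0],
    [[0,0,0],[0,0,0],0],
    [[0,0,0],[0,0,0],0]
  ]
}}

```text
t: 2.25
tcp_pos: [0.5189, 0.1832, 0.3003]
tcp_rot: [[-0.899, 0.437, -0.001], [0.437, 0.899, 0.0], [0.001, -0.001, -1.0]]
wrist_force: [0.7, -0.2, 0.4]
opening: 1.002
grasp_force: 0.0
```

Run:
```python
from h import *
np.set_printoptions(precision=4,suppress=True)
c=arm.calibration("wrist");s=arm.state();print(s["t"],s["tcp_pos"],s["wrist_force"],s["ft_torque"],s["joint_positions"])
im=arm.get_image("wrist");u,v=map(int,pix("wrist",[.5207,.1785,.26],c));print(u,v)
x0,y0=u-75,v-65;print(x0,y0)
im=im[max(y0,0):y0+110,x0:x0+150]
cv2.imwrite("pics/w2c.png",cv2.resize(im[:,:,::-1],None,fx=5,fy=5,interpolation=cv2.INTER_CUBIC))
```

```text
2.25 [0.5189 0.1832 0.3003] [ 0.7352 -0.162   0.3977] [-0.018  -0.0391  0.0335] [-0.5851  0.2014  0.2017  1.7379 -0.0434  1.2078  0.7462]
311 234
236 169
```

View pics/w2c.png

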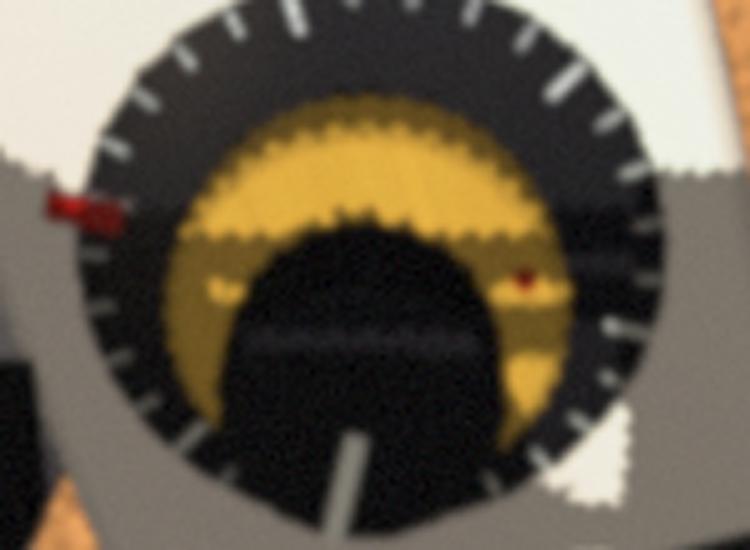

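Run:
```python
from h import *
np.set_printoptions(precision=4,suppress=True)
from scipy.optimize import least_squares
c=arm.calibration("wrist")
P=lambda X,Y,z: at("wrist",236+X/5,169+Y/5,z,c)[:2]
def fit(pts,z,R):
    q=np.array([P(*p,z) for p in pts]); f=lambda p: np.hypot(*(q-p).T)-R
    r=least_squares(f,[.52,.178]); print(r.x,r.fun*1e3); return r.x
p=fit([(79,245),(663,230),(92,165),(110,350),(640,130),(635,370),(150,75),(590,60)],.2266,.049)
k=fit([(221,390),(503,390),(230,330),(492,330)],.282,.019)
g=fit([(165,310),(573,300),(182,230),(555,225)],.2505,.03)
A=lambda v: np.arctan2(v[1],v[0])
t=P(86,214,.23);a=P(355,435,.282);b=P(337,540,.282)
for o in(p,k,g): print("tab r",np.hypot(*(t-o)),A(t-o),"line",np.hypot(*(a-o)),np.hypot(*(b-o)),A(b-o),A(b-a))
```

```text
[0.5252 0.1749] [-0.1875 -1.2803 -0.1227 -1.8317 -0.292  -1.2415 -0.9346 -0.0807]
[0.5214 0.1761] [-0.7409 -0.7236  0.0694  0.0496]
[0.5222 0.176 ] [ 0.5378  0.3239 -0.1207  0.1146]
tab r 0.04752727180746531 -2.2470413358435675 line 0.002417151779374182 0.01850244507065969 -0.6818721372256985 -0.6163634614378973
tab r 0.04622664114011617 -2.167657880359926 line 0.005837566456536582 0.022208519096455572 -0.615776712777887 -0.6163634614378973
tab r 0.046640999432904374 -2.182718086788727 line 0.005159554757917999 0.021518129275478158 -0.6354024038179017 -0.6163634614378973
```

Request:
{"name": "drive_tool", "arguments": {
  "targets": [
    [[-0.0041,-0.0026,0],[0,0,0],0],
    [[-0.0041,-0.0025,0],[0,0,0],0],
    [[0,0,0.02],[0,0,0],0],
    [[0,0,0.02],[0,0,0],0],
    [[0,0,0.004],[0,0,0],0],
    [[0,0,0],[0,0,0],0],
    [[0,0,0],[0,0,0],0]
  ]
}}

```text
t: 2.88
tcp_pos: [0.5255, 0.1732, 0.2576]
tcp_rot: [[-0.898, 0.441, 0.001], [0.441, 0.898, 0.001], [-0.001, 0.001, -1.0]]
wrist_force: [0.1, 0.4, -0.1]
opening: 1.001
grasp_force: 0.0
```

Request:
{"name": "drive_tool", "arguments": {
  "targets": [
    [[0,0,0],[0,0,0],0.5],
    [[0,0,0],[0,0,0],0.5],
    [[0,0,0],[0,0,0],0.5],
    [[0,0,0],[0,0,0],0.5],
    [[0,0,0],[0,0,0],0.53],
    [[0,0,0],[0,0,0],0.53],
    [[0,0,0],[0,0,0],0.56],
    [[0,0,0],[0,0,0],0.56]
  ]
}}

```text
t: 3.55
tcp_pos: [0.5248, 0.1733, 0.2565]
tcp_rot: [[-0.898, 0.44, -0.0], [0.44, 0.898, 0.0], [0.0, 0.0, -1.0]]
wrist_force: [-0.2, -0.8, -0.0]
opening: 0.494
grasp_force: 0.0
```

Request:
{"name": "drive_tool", "arguments": {
  "targets": [
    [[0,0,0],[0,0,0],0.58],
    [[0,0,0],[0,0,0],0.6],
    [[0,0,0],[0,0,0],0.6]
  ]
}}

```text
t: 3.8
tcp_pos: [0.525, 0.1736, 0.2565]
tcp_rot: [[-0.898, 0.44, 0.0], [0.44, 0.898, 0.0], [-0.0, 0.001, -1.0]]
wrist_force: [0.5, 1.0, -0.3]
opening: 0.43
grasp_force: 30.0
```

Request:
{"name": "drive_tool", "arguments": {
  "targets": [
    [[0,0,0],[0,0,0],0.6],
    [[0,0,0],[0,0,0],0.6],
    [[0,0,0],[0,0,0],0.6]
  ]
}}

```text
t: 4.05
tcp_pos: [0.5249, 0.1736, 0.2565]
tcp_rot: [[-0.898, 0.44, 0.0], [0.44, 0.898, 0.0], [-0.0, 0.001, -1.0]]
wrist_force: [1.9, 1.5, -1.2]
opening: 0.43
grasp_force: 30.0
```

Request:
{"name": "drive_tool", "arguments": {
  "targets": [
    [[0,0,0],[0,0,4],0.6],
    [[0,0,0],[0,0,4],0.6],
    [[0,0,0],[0,0,4],0.6],
    [[0,0,0],[0,0,4],0.6],
    [[0,0,0],[0,0,4],0.6],
    [[0,0,0],[0,0,4],0.6]
  ]
}}

```text
t: 4.55
tcp_pos: [0.5242, 0.1726, 0.2565]
tcp_rot: [[-0.639, 0.769, -0.002], [0.769, 0.639, -0.001], [0.0, -0.002, -1.0]]
wrist_force: [-1.9, -1.6, 1.4]
opening: 0.428
grasp_force: 30.0
```

Run:
```python
from h import *
s=arm.state();print(s["t"],s["tcp_pos"],s["wrist_force"],s["ft_torque"],s["joint_positions"][6],np.degrees(np.arctan2(s["tcp_rot"][1,1],s["tcp_rot"][0,1])))
```

```text
4.55 [0.52421325 0.1726341  0.25653183] [-1.94700136 -1.59068405  1.35028895] [-0.14230874  0.26835684  0.10017993] 0.36830568983867246 39.6950164860445
```

Request:
{"name": "drive_tool", "arguments": {
  "targets": [
    [[0,0,0],[0,0,5],0.6],
    [[0,0,0],[0,0,5],0.6],
    [[0,0,0],[0,0,5],0.6],
    [[0,0,0],[0,0,5],0.6],
    [[0,0,0],[0,0,5],0.6],
    [[0,0,0],[0,0,5],0.6],
    [[0,0,0],[0,0,5],0.6],
    [[0,0,0],[0,0,5],0.6],
    [[0,0,0],[0,0,5],0.6],
    [[0,0,0],[0,0,5],0.6],
    [[0,0,0],[0,0,5],0.6],
    [[0,0,0],[0,0,5],0.6]
  ]
}}

```text
t: 5.55
tcp_pos: [0.5212, 0.1721, 0.2565]
tcp_rot: [[0.347, 0.938, -0.009], [0.938, -0.347, -0.002], [-0.005, -0.007, -1.0]]
wrist_force: [-10.9, -2.4, 7.2]
opening: 0.431
grasp_force: 30.0
```

Request:
{"name": "drive_tool", "arguments": {
  "targets": [
    [[0,0,0],[0,0,0],0.6],
    [[0,0,0],[0,0,0],0.6],
    [[0,0,0],[0,0,0],0.6]
  ]
}}

```text
t: 5.8
tcp_pos: [0.5213, 0.1721, 0.2565]
tcp_rot: [[0.344, 0.939, -0.008], [0.939, -0.344, -0.002], [-0.005, -0.007, -1.0]]
wrist_force: [-9.5, -2.1, 6.9]
opening: 0.428
grasp_force: 30.0
```

Run:
```python
from h import *
s=arm.state();print(s["t"],s["tcp_pos"],s["wrist_force"],s["ft_torque"],s["joint_positions"][6],np.degrees(np.arctan2(s["tcp_rot"][1,1],s["tcp_rot"][0,1])))
c=arm.calibration("wrist");im=arm.get_image("wrist");np.save("w3.npy",c["extrinsics"])
cv2.imwrite("pics/w3.png",im[:,:,::-1])
p=[.5245,.1752]
for a,r,z in((0,0,.282),(-2.22,.0475,.23),(-2.22,.018,.282)): print(pix("wrist",[p[0]+r*np.cos(a),p[1]+r*np.sin(a),z],c))
u,v=map(int,pix("wrist",[*p,.26],c));print(u,v)
x0,y0=u-75,v-55;print(x0,y0)
cv2.imwrite("pics/w3c.png",cv2.resize(im[y0:y0+110,x0:x0+150,::-1],None,fx=5,fy=5,interpolation=cv2.INTER_CUBIC))
```

```text
5.8 [0.52126376 0.172058   0.25646854] [-9.50480467 -2.14479919  6.90051489] [-0.69838971  1.86841612 -0.0347612 ] -0.6310140912059704 -20.114537539991534
[318.51209474 273.17463215]
[299.11593196 289.80873012]
[308.45992824 300.52502033]
318 253
243 198
```

View pics/w3c.png

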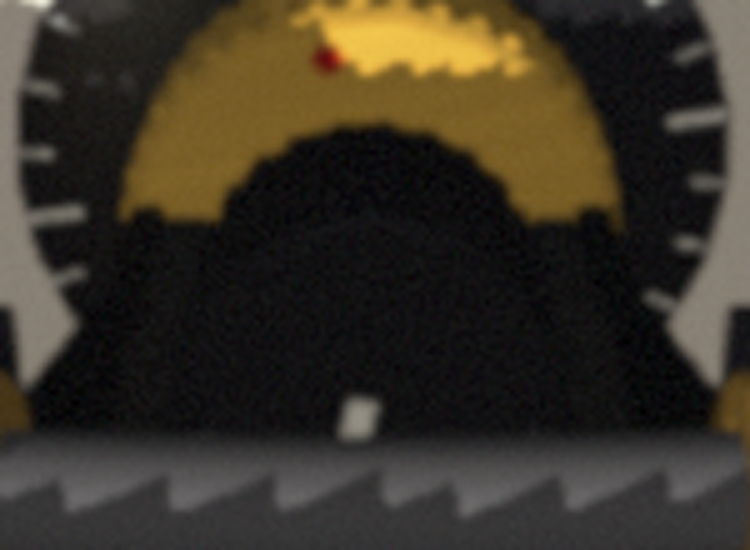

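The wrist view shows the line's inner end near crop (360,415), still square to the gripper, so the knob turned with the tool (~84°). The tab is hidden by the fingers. I'll release and look from right above the axis.

Request:
{"name": "drive_tool", "arguments": {
  "targets": [
    [[0,0,0],[0,0,0],0.3],
    [[0,0,0],[0,0,0],0.1],
    [[0,0,0],[0,0,0],0],
    [[0,0,0],[0,0,0],0],
    [[0,0,-0.025],[0,0,0],0],
    [[0,0,-0.025],[0,0,0],0],
    [[0,0,-0.025],[0,0,0],0],
    [[-0.027,0,0],[0,0,0],0],
    [[-0.028,0,0],[0,0,0],0],
    [[-0.028,0,0],[0,0,0],0],
    [[0,0,0],[0,0,0],0],
    [[0,0,0],[0,0,0],0]
  ]
}}

```text
t: 6.85
tcp_pos: [0.4963, 0.0938, 0.3321]
tcp_rot: [[0.347, 0.938, 0.001], [0.938, -0.347, 0.001], [0.001, 0.001, -1.0]]
wrist_force: [0.6, 1.3, -0.1]
opening: 0.996
grasp_force: 0.0
```

Run:
```python
from h import *
s=arm.state();print(s["t"],s["tcp_pos"],s["wrist_force"],s["joint_positions"][6],np.degrees(np.arctan2(s["tcp_rot"][1,1],s["tcp_rot"][0,1])))
c=arm.calibration("wrist");im=arm.get_image("wrist");np.save("w4.npy",c["extrinsics"])
cv2.imwrite("pics/w4.png",im[:,:,::-1]);print(c["extrinsics"][:3,3])
p=[.5245,.1752]
u,v=map(int,pix("wrist",[*p,.26],c));print(u,v)
x0,y0=u-65,v-55;print(x0,y0)
cv2.imwrite("pics/w4c.png",cv2.resize(im[y0:y0+110,x0:x0+130,::-1],None,fx=5,fy=5,interpolation=cv2.INTER_CUBIC))
```

```text
6.85 [0.49632385 0.09377423 0.33206117] [ 0.55147071  1.28025252 -0.12160477] -0.567496976974013 -20.304715983784924
[0.52615793 0.1722598  0.49327364]
312 105
247 50
```

View pics/w4c.png

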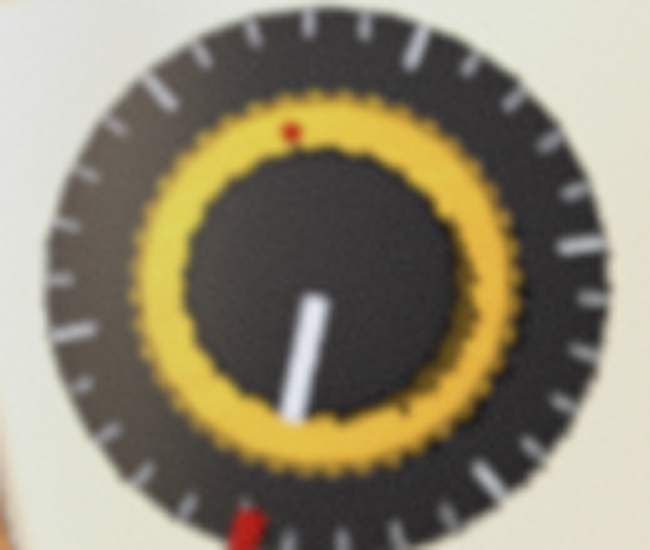

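The overhead view shows the white line from crop (316,297) to (292,420) and the red tab near (247,530), slightly further clockwise than the line.

```bash
cat >> h.py <<'E'
from scipy.optimize import least_squares
A=lambda v: np.arctan2(v[1],v[0])
def measure(im,E,box,axis0):
    """im BGR; returns axis, tab angle, line angle"""
    c=arm.calibration("wrist"); c["extrinsics"]=E
    h=cv2.cvtColor(im,cv2.COLOR_BGR2HSV).astype(int); yy,xx=np.mgrid[:im.shape[0],:im.shape[1]]
    W=lambda m,z: np.array([at("wrist",u,v,z,c)[:2] for v,u in zip(*np.nonzero(m))])
    x0,y0,x1,y1=box; b=(xx>=x0)&(xx<x1)&(yy>=y0)&(yy<y1)
    red=b&((h[...,0]<6)|(h[...,0]>172))&(h[...,1]>150)&(h[...,2]>70)
    R=W(red,.23); R=R[np.hypot(*(R-axis0).T)>.038]
    g=b&(h[...,0]>12)&(h[...,0]<32)&(h[...,1]>120)&(h[...,2]>80)
    G=W(g,.2505); G=G[np.hypot(*(G-axis0).T)<.034]
    # ring centre: outer boundary by convex hull
    hull=cv2.convexHull((G*1e5).astype(np.float32).reshape(-1,1,2))
    (cx,cy),ax,_=cv2.fitEllipse(hull); ring=np.array([cx,cy])/1e5
    L=b&(h[...,1]<60)&(h[...,2]>130); Lw=W(L,.282); Lw=Lw[np.hypot(*(Lw-axis0).T)<.0205]
    m=Lw.mean(0); d=cv2.fitLine(Lw.astype(np.float32),cv2.DIST_L2,0,1e-4,1e-4).ravel()[:2]
    if d@(m-ring)<0: d=-d
    t=R.mean(0)
    print("ring",ring,np.array(ax)/1e5,"tab r",np.hypot(*(t-ring)),len(R),"n line",len(Lw),"r mid",np.hypot(*(m-ring)))
    print("tab",A(t-ring),"line dir",A(d),"line pos",A(m-ring),"cw left (dir,pos)",wrap(A(d)-A(t-ring)),wrap(A(m-ring)-A(t-ring)))
    # line offset from axis
    print("line misses axis by",np.cross(d,ring-m))
E
python3 - <<'E' 2>/dev/null
from h import *
measure(cv2.imread("pics/w4.png"),np.load("w4.npy"),(247,45,380,175),np.array([.5245,.1752]))
E
```

```text
ring [0.52336723 0.17467414] [0.06013525 0.06073339] tab r 0.045738959515702615 68 n line 138 r mid 0.01037580262110274
tab -2.2450766814899197 line dir -2.1434953 line pos -2.1854701614724754 cw left (dir,pos) 0.10158136021611597 0.059606520017444264
line misses axis by 0.0004353954233978557
```

Request:
{"name": "drive_tool", "arguments": {
  "targets": [
    [[0.0284,-0.0012,0],[0,0,0],0],
    [[0.0284,-0.0012,0],[0,0,0],0],
    [[0.0284,-0.0011,0],[0,0,0],0],
    [[0,0,0],[0,0,0],0],
    [[0,0,0.025],[0,0,0],0.2],
    [[0,0,0.025],[0,0,0],0.4],
    [[0,0,0.0255],[0,0,0],0.5],
    [[0,0,0],[0,0,0],0.5],
    [[0,0,0],[0,0,0],0.5]
  ]
}}

```text
t: 7.65
tcp_pos: [0.5217, 0.1773, 0.2551]
tcp_rot: [[0.343, 0.939, -0.003], [0.939, -0.343, -0.001], [-0.002, -0.002, -1.0]]
wrist_force: [0.2, -0.7, -0.2]
opening: 0.707
grasp_force: 0.0
```

Request:
{"name": "drive_tool", "arguments": {
  "targets": [
    [[0,0,0],[0,0,0],0.53],
    [[0,0,0],[0,0,0],0.55],
    [[0,0,0],[0,0,0],0.58],
    [[0,0,0],[0,0,0],0.6],
    [[0,0,0],[0,0,0],0.6],
    [[0,0,0],[0,0,0],0.6]
  ]
}}

```text
t: 8.15
tcp_pos: [0.5229, 0.1768, 0.2572]
tcp_rot: [[0.344, 0.939, 0.002], [0.939, -0.344, 0.001], [0.002, 0.001, -1.0]]
wrist_force: [0.2, -0.1, 4.1]
opening: 0.432
grasp_force: 30.0
```

```bash
cat >> h.py <<'E'
def st():
    s=arm.state();a=np.arctan2(s["tcp_rot"][1,1],s["tcp_rot"][0,1])
    print(round(s["t"],2),s["tcp_pos"].round(4),"F",s["wrist_force"].round(1),"T",s["ft_torque"].round(3),"q7",s["joint_positions"][6].round(3),"yaw",np.degrees(a).round(2),"tau7",s["joint_torque"][6].round(3),"op",s["opening"].round(3))
E
python3 -c "from h import *;st()"
```

```text
Traceback (most recent call last):
  File "h.py", line 45, in st
    print(round(s["t"],2),s["tcp_pos"].round(4),"F",s["wrist_force"].round(1),"T",s["ft_torque"].round(3),"q7",s["joint_positions"][6].round(3),"yaw",np.degrees(a).round(2),"tau7",s["joint_torque"][6].round(3),"op",s["opening"].round(3))
                                                                                                                                                                                                                       ^^^^^^^^^^^^^^^^^^
AttributeError: 'float' object has no attribute 'round'
```

Request:
{"name": "drive_tool", "arguments": {
  "targets": [
    [[0,0,0],[0,0,2],0.6],
    [[0,0,0],[0,0,2],0.6],
    [[0,0,0],[0,0,2],0.6],
    [[0,0,0],[0,0,0],0.6],
    [[0,0,0],[0,0,0],0.6]
  ]
}}

```text
t: 8.57
tcp_pos: [0.5231, 0.1767, 0.2572]
tcp_rot: [[0.44, 0.898, 0.002], [0.898, -0.44, 0.001], [0.002, 0.001, -1.0]]
wrist_force: [0.9, -0.4, 4.3]
opening: 0.431
grasp_force: 30.0
```

```bash
sed -i 's/s\["opening"\].round(3)/round(s["opening"],3)/' h.py; python3 -c "from h import *;st()"
```

```text
8.57 [0.5231 0.1767 0.2572] F [ 0.9 -0.4  4.3] T [-0.181  0.065 -0.082] q7 -0.739 yaw -26.1 tau7 0.058 op 0.431
```

Request:
{"name": "drive_tool", "arguments": {
  "targets": [
    [[0,0,0],[0,0,0],0.3],
    [[0,0,0],[0,0,0],0.1],
    [[0,0,0],[0,0,0],0],
    [[0,0,0],[0,0,0],0],
    [[0,0,-0.025],[0,0,0],0],
    [[0,0,-0.025],[0,0,0],0],
    [[0,0,-0.025],[0,0,0],0],
    [[-0.028,0,0],[0,0,0],0],
    [[-0.028,0,0],[0,0,0],0],
    [[-0.028,0,0],[0,0,0],0],
    [[0,0,0],[0,0,0],0],
    [[0,0,0],[0,0,0],0]
  ]
}}

```text
t: 9.57
tcp_pos: [0.4849, 0.0998, 0.3312]
tcp_rot: [[0.442, 0.897, 0.0], [0.897, -0.442, 0.001], [0.001, -0.0, -1.0]]
wrist_force: [-0.1, -0.5, -0.2]
opening: 0.998
grasp_force: 0.0
```

```bash
cat >> h.py <<'E'
def look(n):
    st(); c=arm.calibration("wrist");im=arm.get_image("wrist")[:,:,::-1].copy()
    cv2.imwrite(f"pics/{n}.png",im); p=np.array([.5233,.1748]); u,v=map(int,pix("wrist",[*p,.24],c)); print(u,v,c["extrinsics"][:2,3])
    measure(im,c["extrinsics"],(u-75,max(v-75,0),u+75,v+75),p)
E
python3 -c "from h import *;look('w5')" 2>/dev/null
```

```text
9.57 [0.4849 0.0998 0.3312] F [-0.1 -0.5 -0.2] T [-0.088  0.087  0.005] q7 -0.697 yaw -26.26 tau7 0.019 op 0.998
317 107 [0.52289103 0.17477088]
ring [0.5233425  0.17473881] [0.06048678 0.06055617] tab r 0.045688994497354876 66 n line 140 r mid 0.010537259334554492
tab -2.24400153777804 line dir -2.246363 line pos -2.284500386614281 cw left (dir,pos) -0.0023613867977658742 -0.04049884883624122
line misses axis by 0.0004017678442583758
```

The knob is on the tab: measured error is 0 to −0.04 rad, against ±0.1 allowed. Next is the ring. I'll turn the tool back counter-clockwise first for stroke room.

Request:
{"name": "drive_tool", "arguments": {
  "targets": [
    [[0,0,0],[0,0,-6],0],
    [[0,0,0],[0,0,-6],0],
    [[0,0,0],[0,0,-6],0],
    [[0,0,0],[0,0,-6],0],
    [[0,0,0],[0,0,-6],0],
    [[0,0,0],[0,0,-6],0],
    [[0,0,0],[0,0,-6],0],
    [[0,0,0],[0,0,-6],0],
    [[0,0,0],[0,0,-6],0],
    [[0,0,0],[0,0,-6],0]
  ]
}}

```text
t: 10.45
tcp_pos: [0.4856, 0.1028, 0.3305]
tcp_rot: [[-0.564, 0.826, -0.001], [0.826, 0.564, -0.0], [0.0, -0.001, -1.0]]
wrist_force: [-0.8, 0.4, 0.0]
opening: 1.0
grasp_force: 0.0
```

Request:
{"name": "drive_tool", "arguments": {
  "targets": [
    [[0,0,0],[0,0,-6],0],
    [[0,0,0],[0,0,-6],0],
    [[0,0,0],[0,0,-6],0],
    [[0,0,0],[0,0,-6],0],
    [[0,0,0],[0,0,-6],0],
    [[0,0,0],[0,0,-6],0],
    [[0,0,0],[0,0,-6],0],
    [[0,0,0],[0,0,-6],0],
    [[0,0,0],[0,0,-6],0],
    [[0,0,0],[0,0,-6],0],
    [[0,0,0],[0,0,0],0],
    [[0,0,0],[0,0,0],0]
  ]
}}

```text
t: 11.45
tcp_pos: [0.4855, 0.1022, 0.3306]
tcp_rot: [[-0.998, -0.067, -0.001], [-0.067, 0.998, -0.0], [0.001, -0.0, -1.0]]
wrist_force: [-0.4, -0.7, 0.4]
opening: 1.001
grasp_force: 0.0
```

Run:
```python
from h import *
st(); s=arm.state(); print(s["tcp_rot"].T@(np.array([.5225,.1749,.236])-s["tcp_pos"]))
```

```text
11.45 [0.4855 0.1022 0.3306] F [-0.4 -0.7  0.4] T [ 0.032  0.012 -0.015] q7 1.382 yaw 93.83 tau7 0.101 op 1.001
[-0.04182426  0.07003439  0.09460141]
```

Request:
{"name": "drive_tool", "arguments": {
  "targets": [
    [[-0.014,0.0235,0],[0,0,0],0],
    [[-0.014,0.0235,0],[0,0,0],0],
    [[-0.0138,0.023,0],[0,0,0],0],
    [[0,0,0],[0,0,0],0],
    [[0,0,0],[0,0,0],0],
    [[0,0,0.012],[0,0,0],0],
    [[0,0,0],[0,0,0],0]
  ]
}}

```text
t: 12.03
tcp_pos: [0.5212, 0.1727, 0.3173]
tcp_rot: [[-0.998, -0.066, -0.003], [-0.066, 0.998, -0.002], [0.003, -0.002, -1.0]]
wrist_force: [-0.7, 0.5, -0.8]
opening: 1.002
grasp_force: 0.0
```

Run:
```python
from h import *
st(); s=arm.state(); print(s["tcp_rot"].T@(np.array([.5225,.1749,.236])-s["tcp_pos"]))
```

```text
12.03 [0.5212 0.1727 0.3173] F [-0.7  0.5 -0.8] T [0.023 0.077 0.01 ] q7 1.308 yaw 93.76 tau7 0.016 op 1.002
[-0.00169338  0.00221759  0.08125311]
```

Request:
{"name": "drive_tool", "arguments": {
  "targets": [
    [[-0.001,0.001,0.02],[0,0,0],0],
    [[-0.0005,0.001,0.02],[0,0,0],0],
    [[0,0,0.02],[0,0,0],0],
    [[0,0,0.015],[0,0,0],0],
    [[0,0,0],[0,0,0],0],
    [[0,0,0],[0,0,0],0.1]
  ]
}}

```text
t: 12.53
tcp_pos: [0.5233, 0.1752, 0.2441]
tcp_rot: [[-0.998, -0.066, -0.001], [-0.066, 0.998, -0.001], [0.001, -0.0, -1.0]]
wrist_force: [-0.1, -0.6, 0.9]
opening: 0.975
grasp_force: 0.0
```

Run:
```python
from h import *
st(); s=arm.state(); print(s["tcp_rot"].T@(np.array([.5225,.1749,.236])-s["tcp_pos"]))
```

```text
12.53 [0.5233 0.1752 0.2441] F [-0.1 -0.6  0.9] T [ 0.06  -0.037 -0.014] q7 1.328 yaw 93.8 tau7 0.0 op 0.975
[ 0.00083194 -0.00028768  0.00808849]
```

Request:
{"name": "drive_tool", "arguments": {
  "targets": [
    [[0.0005,0,0.0075],[0,0,0],0.2],
    [[0,0,0],[0,0,0],0.25],
    [[0,0,0],[0,0,0],0.27],
    [[0,0,0],[0,0,0],0.3],
    [[0,0,0],[0,0,0],0.32],
    [[0,0,0],[0,0,0],0.35],
    [[0,0,0],[0,0,0],0.35],
    [[0,0,0],[0,0,0],0.35],
    [[0,0,0],[0,0,0],0.35]
  ]
}}

```text
t: 13.28
tcp_pos: [0.5235, 0.1751, 0.237]
tcp_rot: [[-0.998, -0.067, 0.001], [-0.067, 0.998, -0.001], [-0.001, -0.001, -1.0]]
wrist_force: [-0.1, -4.1, 3.8]
opening: 0.681
grasp_force: 30.0
```

```bash
python3 -c "from h import *;st()"
```

```text
13.28 [0.5235 0.1751 0.237 ] F [-0.1 -4.1  3.8] T [-0.783  0.041  0.071] q7 1.331 yaw 93.86 tau7 -0.056 op 0.681
```

Request:
{"name": "drive_tool", "arguments": {
  "targets": [
    [[0,0,0],[0,0,2],0.35],
    [[0,0,0],[0,0,2],0.35],
    [[0,0,0],[0,0,2],0.35],
    [[0,0,0],[0,0,2],0.35],
    [[0,0,0],[0,0,2],0.35],
    [[0,0,0],[0,0,2],0.35],
    [[0,0,0],[0,0,2],0.35],
    [[0,0,0],[0,0,2],0.35],
    [[0,0,0],[0,0,2],0.35],
    [[0,0,0],[0,0,2],0.35],
    [[0,0,0],[0,0,2],0.35],
    [[0,0,0],[0,0,2],0.35]
  ]
}}

```text
t: 14.28
tcp_pos: [0.5234, 0.1746, 0.237]
tcp_rot: [[-0.938, 0.346, 0.0], [0.346, 0.938, -0.001], [-0.001, -0.001, -1.0]]
wrist_force: [-0.2, -4.5, 4.7]
opening: 0.68
grasp_force: 30.0
```

```bash
python3 -c "from h import *;st()"
```

```text
14.28 [0.5234 0.1746 0.237 ] F [-0.2 -4.5  4.7] T [-1.037  0.181  0.103] q7 0.932 yaw 69.74 tau7 0.253 op 0.68
```

Request:
{"name": "drive_tool", "arguments": {
  "targets": [
    [[0,0,0],[0,0,1],0.35],
    [[0,0,0],[0,0,1],0.35],
    [[0,0,0],[0,0,1],0.35],
    [[0,0,0],[0,0,1],0.35],
    [[0,0,0],[0,0,1],0.35],
    [[0,0,0],[0,0,1],0.35],
    [[0,0,0],[0,0,1],0.35],
    [[0,0,0],[0,0,1],0.35],
    [[0,0,0],[0,0,1],0.35],
    [[0,0,0],[0,0,1],0.35]
  ]
}}

```text
t: 15.12
tcp_pos: [0.5233, 0.1745, 0.237]
tcp_rot: [[-0.864, 0.503, 0.0], [0.503, 0.864, -0.002], [-0.001, -0.001, -1.0]]
wrist_force: [-1.5, -5.6, 6.6]
opening: 0.681
grasp_force: 30.0
```

```bash
python3 -c "from h import *;st()"
```

```text
15.12 [0.5233 0.1745 0.237 ] F [-1.5 -5.6  6.6] T [-1.237  0.293  0.085] q7 0.767 yaw 59.8 tau7 0.092 op 0.681
```

Request:
{"name": "drive_tool", "arguments": {
  "targets": [
    [[0,0,0],[0,0,1],0.35],
    [[0,0,0],[0,0,1],0.35],
    [[0,0,0],[0,0,1],0.35],
    [[0,0,0],[0,0,1],0.35],
    [[0,0,0],[0,0,1],0.35],
    [[0,0,0],[0,0,1],0.35],
    [[0,0,0],[0,0,1],0.35],
    [[0,0,0],[0,0,1],0.35],
    [[0,0,0],[0,0,1],0.35],
    [[0,0,0],[0,0,1],0.35]
  ]
}}

```text
t: 15.95
tcp_pos: [0.5232, 0.1743, 0.237]
tcp_rot: [[-0.764, 0.646, -0.0], [0.646, 0.764, -0.002], [-0.001, -0.001, -1.0]]
wrist_force: [-1.6, -5.8, 6.6]
opening: 0.684
grasp_force: 30.0
```

```bash
python3 -c "from h import *;st()"
```

```text
15.95 [0.5232 0.1743 0.237 ] F [-1.6 -5.8  6.6] T [-1.344  0.346  0.108] q7 0.602 yaw 49.8 tau7 0.092 op 0.684
```

Request:
{"name": "drive_tool", "arguments": {
  "targets": [
    [[0,0,0],[0,0,1],0.35],
    [[0,0,0],[0,0,1],0.35],
    [[0,0,0],[0,0,1],0.35],
    [[0,0,0],[0,0,1],0.35],
    [[0,0,0],[0,0,1],0.35],
    [[0,0,0],[0,0,1],0.35],
    [[0,0,0],[0,0,1],0.35],
    [[0,0,0],[0,0,1],0.35],
    [[0,0,0],[0,0,1],0.35],
    [[0,0,0],[0,0,1],0.35]
  ]
}}

```text
t: 16.78
tcp_pos: [0.5231, 0.1741, 0.237]
tcp_rot: [[-0.64, 0.768, -0.001], [0.768, 0.64, -0.002], [-0.001, -0.002, -1.0]]
wrist_force: [-2.8, -5.7, 5.5]
opening: 0.675
grasp_force: 30.0
```

```bash
python3 -c "from h import *;st()"
```

```text
16.78 [0.5231 0.1741 0.237 ] F [-2.8 -5.7  5.5] T [-1.458  0.495  0.063] q7 0.438 yaw 39.79 tau7 0.092 op 0.675
```

Request:
{"name": "drive_tool", "arguments": {
  "targets": [
    [[0,0,0],[0,0,1],0.35],
    [[0,0,0],[0,0,1],0.35],
    [[0,0,0],[0,0,1],0.35],
    [[0,0,0],[0,0,1],0.35],
    [[0,0,0],[0,0,1],0.35],
    [[0,0,0],[0,0,1],0.35],
    [[0,0,0],[0,0,1],0.35],
    [[0,0,0],[0,0,1],0.35],
    [[0,0,0],[0,0,1],0.35],
    [[0,0,0],[0,0,1],0.35]
  ]
}}

```text
t: 17.62
tcp_pos: [0.5229, 0.174, 0.237]
tcp_rot: [[-0.497, 0.868, -0.001], [0.868, 0.497, -0.002], [-0.001, -0.002, -1.0]]
wrist_force: [-2.2, -5.9, 6.8]
opening: 0.681
grasp_force: 30.0
```

```bash
python3 -c "from h import *;st()"
```

```text
17.62 [0.5229 0.174  0.237 ] F [-2.2 -5.9  6.8] T [-1.475  0.634  0.052] q7 0.274 yaw 29.79 tau7 0.091 op 0.681
```

Request:
{"name": "drive_tool", "arguments": {
  "targets": [
    [[0,0,0],[0,0,1],0.35],
    [[0,0,0],[0,0,1],0.35],
    [[0,0,0],[0,0,1],0.35],
    [[0,0,0],[0,0,1],0.35],
    [[0,0,0],[0,0,1],0.35],
    [[0,0,0],[0,0,1],0.35],
    [[0,0,0],[0,0,1],0.35],
    [[0,0,0],[0,0,1],0.35],
    [[0,0,0],[0,0,1],0.35],
    [[0,0,0],[0,0,1],0.35]
  ]
}}

```text
t: 18.45
tcp_pos: [0.5227, 0.174, 0.237]
tcp_rot: [[-0.338, 0.941, -0.002], [0.941, 0.338, -0.002], [-0.001, -0.002, -1.0]]
wrist_force: [-3.2, -7.0, 8.4]
opening: 0.681
grasp_force: 30.0
```

```bash
python3 -c "from h import *;st()"
```

```text
18.45 [0.5227 0.174  0.237 ] F [-3.2 -7.   8.4] T [-1.504  0.749  0.056] q7 0.11 yaw 19.79 tau7 0.091 op 0.681
```

Request:
{"name": "drive_tool", "arguments": {
  "targets": [
    [[0,0,0],[0,0,1],0.35],
    [[0,0,0],[0,0,1],0.35],
    [[0,0,0],[0,0,1],0.35],
    [[0,0,0],[0,0,1],0.35],
    [[0,0,0],[0,0,1],0.35],
    [[0,0,0],[0,0,1],0.35],
    [[0,0,0],[0,0,1],0.35],
    [[0,0,0],[0,0,1],0.35],
    [[0,0,0],[0,0,1],0.35],
    [[0,0,0],[0,0,1],0.35]
  ]
}}

```text
t: 19.28
tcp_pos: [0.5225, 0.1739, 0.237]
tcp_rot: [[-0.17, 0.985, -0.002], [0.985, 0.17, -0.002], [-0.002, -0.002, -1.0]]
wrist_force: [-4.6, -6.8, 8.4]
opening: 0.681
grasp_force: 30.0
```

```bash
python3 -c "from h import *;st()"
```

```text
19.28 [0.5225 0.1739 0.237 ] F [-4.6 -6.8  8.4] T [-1.575  0.896  0.065] q7 -0.053 yaw 9.79 tau7 0.091 op 0.681
```

Request:
{"name": "drive_tool", "arguments": {
  "targets": [
    [[0,0,0],[0,0,1],0.35],
    [[0,0,0],[0,0,1],0.35],
    [[0,0,0],[0,0,1],0.35],
    [[0,0,0],[0,0,1],0.35],
    [[0,0,0],[0,0,1],0.35],
    [[0,0,0],[0,0,1],0.35],
    [[0,0,0],[0,0,1],0.35],
    [[0,0,0],[0,0,1],0.35],
    [[0,0,0],[0,0,1],0.35],
    [[0,0,0],[0,0,1],0.35]
  ]
}}

```text
t: 20.12
tcp_pos: [0.5223, 0.1739, 0.237]
tcp_rot: [[0.002, 1.0, -0.002], [1.0, -0.002, -0.003], [-0.003, -0.002, -1.0]]
wrist_force: [-3.8, -6.5, 8.3]
opening: 0.684
grasp_force: 30.0
```

```bash
python3 -c "from h import *;st()"
```

```text
20.12 [0.5223 0.1739 0.237 ] F [-3.8 -6.5  8.3] T [-1.619  0.988  0.562] q7 -0.215 yaw -0.1 tau7 -0.413 op 0.684
```

Request:
{"name": "drive_tool", "arguments": {
  "targets": [
    [[0,0,0],[0,0,1],0.35],
    [[0,0,0],[0,0,1],0.35],
    [[0,0,0],[0,0,1],0.35],
    [[0,0,0],[0,0,1],0.35],
    [[0,0,0],[0,0,0],0.35]
  ]
}}

```text
t: 20.53
tcp_pos: [0.5222, 0.1739, 0.237]
tcp_rot: [[0.071, 0.997, -0.003], [0.997, -0.071, -0.003], [-0.003, -0.002, -1.0]]
wrist_force: [-4.1, -6.4, 9.2]
opening: 0.68
grasp_force: 30.0
```

```bash
python3 -c "from h import *;st()"
```

```text
20.53 [0.5222 0.1739 0.237 ] F [-4.1 -6.4  9.2] T [-1.66   1.053  0.513] q7 -0.279 yaw -4.08 tau7 -0.595 op 0.68
```

Request:
{"name": "drive_tool", "arguments": {
  "targets": [
    [[0,0,0],[0,0,0.5],0.35],
    [[0,0,0],[0,0,0.5],0.35]
  ]
}}

```text
t: 20.7
tcp_pos: [0.5222, 0.1739, 0.237]
tcp_rot: [[0.088, 0.996, -0.003], [0.996, -0.088, -0.003], [-0.003, -0.002, -1.0]]
wrist_force: [-4.0, -7.5, 8.1]
opening: 0.684
grasp_force: 30.0
```

```bash
python3 -c "from h import *;st()"
```

```text
20.7 [0.5222 0.1739 0.237 ] F [-4.  -7.5  8.1] T [-1.689  1.037  0.677] q7 -0.295 yaw -5.04 tau7 -0.6 op 0.684
```

Request:
{"name": "drive_tool", "arguments": {
  "targets": [
    [[0,0,0],[0,0,0.5],0.35]
  ]
}}

```text
t: 20.78
tcp_pos: [0.5222, 0.1739, 0.237]
tcp_rot: [[0.096, 0.995, -0.003], [0.995, -0.096, -0.003], [-0.003, -0.002, -1.0]]
wrist_force: [-3.8, -7.4, 9.0]
opening: 0.679
grasp_force: 30.0
```

```bash
python3 -c "from h import *;st()"
```

```text
20.78 [0.5222 0.1739 0.237 ] F [-3.8 -7.4  9. ] T [-1.67   1.102  0.699] q7 -0.303 yaw -5.53 tau7 -0.622 op 0.679
```

Request:
{"name": "drive_tool", "arguments": {
  "targets": [
    [[0,0,0],[0,0,0.5],0.35],
    [[0,0,0],[0,0,0.5],0.35],
    [[0,0,0],[0,0,0.5],0.35],
    [[0,0,0],[0,0,0.5],0.35],
    [[0,0,0],[0,0,0.5],0.35]
  ]
}}

```text
t: 21.2
tcp_pos: [0.5222, 0.1739, 0.237]
tcp_rot: [[0.139, 0.99, -0.003], [0.99, -0.139, -0.003], [-0.003, -0.002, -1.0]]
wrist_force: [-4.3, -7.9, 8.9]
opening: 0.684
grasp_force: 30.0
```

```bash
python3 -c "from h import *;st()"
```

```text
21.2 [0.5222 0.1739 0.237 ] F [-4.3 -7.9  8.9] T [-1.706  1.077  0.744] q7 -0.343 yaw -8.01 tau7 -0.722 op 0.684
```

Request:
{"name": "drive_tool", "arguments": {
  "targets": [
    [[0,0,0],[0,0,0.5],0.35]
  ]
}}

```text
t: 21.28
tcp_pos: [0.5222, 0.1739, 0.2369]
tcp_rot: [[0.148, 0.989, -0.003], [0.989, -0.148, -0.003], [-0.003, -0.002, -1.0]]
wrist_force: [-4.1, -7.1, 8.1]
opening: 0.683
grasp_force: 30.0
```

```bash
python3 -c "from h import *;st()"
```

```text
21.28 [0.5222 0.1739 0.2369] F [-4.1 -7.1  8.1] T [-1.624  1.068  0.814] q7 -0.351 yaw -8.51 tau7 -0.743 op 0.683
```

Run:
```python
from h import *
T=[]
for i in range(8):
    arm.get_image("wrist"); s=arm.state(); T.append((s["ft_torque"][2],s["joint_torque"][6]))
print(np.round(T,3))
```

```text
[[ 0.747 -0.778]
 [ 0.735 -0.728]
 [ 0.695 -0.706]
 [ 0.685 -0.706]
 [ 0.699 -0.707]
 [ 0.629 -0.707]
 [ 0.716 -0.707]
 [ 0.706 -0.707]]
```

Request:
{"name": "drive_tool", "arguments": {
  "targets": [
    [[0,0,0],[0,0,0.5],0.35]
  ]
}}

```text
t: 21.77
tcp_pos: [0.5222, 0.1739, 0.237]
tcp_rot: [[0.156, 0.988, -0.003], [0.988, -0.156, -0.003], [-0.003, -0.002, -1.0]]
wrist_force: [-4.8, -6.4, 9.2]
opening: 0.683
grasp_force: 30.0
```

```bash
python3 -c "from h import *;st()"
```

```text
21.77 [0.5222 0.1739 0.237 ] F [-4.8 -6.4  9.2] T [-1.666  1.082  0.883] q7 -0.359 yaw -8.98 tau7 -0.72 op 0.683
```

Request:
{"name": "drive_tool", "arguments": {
  "targets": [
    [[0,0,0],[0,0,0.5],0.35]
  ]
}}

```text
t: 21.85
tcp_pos: [0.5221, 0.1739, 0.237]
tcp_rot: [[0.165, 0.986, -0.003], [0.986, -0.165, -0.003], [-0.004, -0.002, -1.0]]
wrist_force: [-4.7, -7.3, 8.0]
opening: 0.679
grasp_force: 30.0
```

Run:
```python
from h import *
st();T=[]
for i in range(8):
    arm.get_image("wrist"); s=arm.state(); T.append((s["ft_torque"][2],s["joint_torque"][6]))
print(np.round(T,3))
```

```text
21.85 [0.5221 0.1739 0.237 ] F [-4.7 -7.3  8. ] T [-1.614  1.119  0.921] q7 -0.367 yaw -9.49 tau7 -0.781 op 0.679
[[ 0.8   -0.82 ]
 [ 0.722 -0.774]
 [ 0.768 -0.751]
 [ 0.793 -0.75 ]
 [ 0.792 -0.75 ]
 [ 0.736 -0.75 ]
 [ 0.771 -0.751]
 [ 0.803 -0.751]]
```

Request:
{"name": "drive_tool", "arguments": {
  "targets": [
    [[0,0,0],[0,0,0],0.2],
    [[0,0,0],[0,0,0],0.1],
    [[0,0,0],[0,0,0],0],
    [[0,0,0],[0,0,0],0],
    [[0,0,-0.02],[0,0,0],0],
    [[0,0,-0.025],[0,0,0],0],
    [[0,0,-0.025],[0,0,0],0],
    [[0,0,-0.025],[0,0,0],0],
    [[-0.028,0,0],[0,0,0],0],
    [[-0.028,0,0],[0,0,0],0],
    [[-0.028,0,0],[0,0,0],0],
    [[0,0,0],[0,0,0],0]
  ]
}}

```text
t: 23.25
tcp_pos: [0.5087, 0.0868, 0.3321]
tcp_rot: [[0.175, 0.985, 0.0], [0.985, -0.175, -0.0], [-0.0, 0.001, -1.0]]
wrist_force: [0.5, -0.2, 0.0]
opening: 0.997
grasp_force: 0.0
```

Request:
{"name": "drive_tool", "arguments": {
  "targets": [
    [[0,0,0],[0,0,0],0],
    [[0,0,0],[0,0,0],0]
  ]
}}

```text
t: 23.42
tcp_pos: [0.5091, 0.0941, 0.3314]
tcp_rot: [[0.166, 0.986, 0.0], [0.986, -0.166, 0.001], [0.001, -0.0, -1.0]]
wrist_force: [-0.4, 0.1, 0.1]
opening: 1.0
grasp_force: 0.0
```

```bash
python3 -c "from h import *;look('w6')" 2>/dev/null
python3 - <<'E'
import cv2
im=cv2.imread('pics/w6.png')
print(im.shape)
E
```

```text
23.42 [0.5091 0.0941 0.3314] F [-0.4  0.1  0.1] T [-0.076  0.035 -0.009] q7 -0.322 yaw -9.57 tau7 0.0 op 1.0
316 110 [0.52388183 0.17658917]
ring [0.52324648 0.17446469] [0.06026691 0.06063425] tab r 0.04596569780155257 63 n line 142 r mid 0.010716511660690767
tab -2.2417686343872822 line dir -2.2426162 line pos -2.2810946616979844 cw left (dir,pos) -0.0008475422179423653 -0.039326027310702116
line misses axis by 0.0004122537277635582
(400, 640, 3)
```

View pics/w6.png

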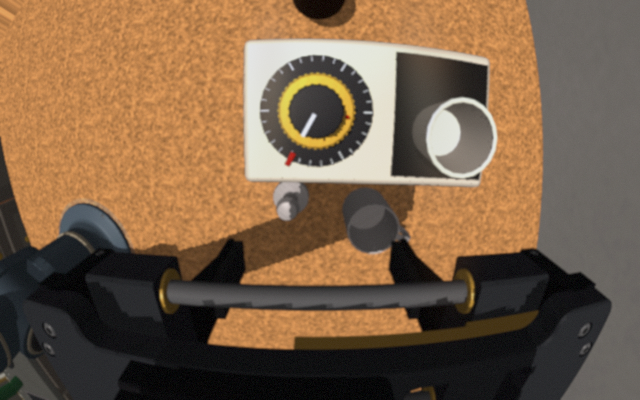

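The last view shows the line from about (312,115) to (304,136) pointing at the red tab at (291,158), with the cup, tamper and jug in place. One check remains: whether the ring slipped in the grip, from its red dot.

```bash
python3 - <<'E' 2>/dev/null
from h import *
c0=arm.calibration("wrist"); E6=c0["extrinsics"].copy(); E4=np.load("w4.npy")
for n,E in(("w4",E4),("w6",E6)):
    im=cv2.imread(f"pics/{n}.png"); h=cv2.cvtColor(im,cv2.COLOR_BGR2HSV).astype(int); c=dict(c0,extrinsics=E)
    p=np.array([.5233,.1746]);m=((h[...,0]<9)|(h[...,0]>170))&(h[...,1]>150)&(h[...,2]>60)
    W=np.array([at("wrist",u,v,.2505,c)[:2] for v,u in zip(*np.nonzero(m[:200,200:420])) for u in[u+200]])
    r=np.hypot(*(W-p).T);k=W[(r>.019)&(r<.029)]
    print(n,len(k),A(k.mean(0)-p),np.hypot(*(k.mean(0)-p)))
E
```

```text
w4 3 1.4437249035892046 0.02439550987959764
w6 5 -0.340046001014552 0.023736293741163258
```

The ring turned 1.78 rad against the tool's 1.80, so the grip held and the torque of about 0.85–0.95 N m stands.

```bash
python3 -c "from bench import arm;print(arm.close_job())"
```

```text
the job is handed in; nothing more can be done
None
```

The job is handed in: the knob's white line points at the red tab (0 to 0.04 rad off, 0.1 allowed), the lock ring is hand-tight at an estimated 0.85–0.95 N m, and the tab did not move, with the cup, tamper and jug seen in place.

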